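# Seat the box in the gluing jig and snap the toggle clamp over

### The job

Using only pushes of the fingertips, push the closed wooden cheroot box along the channel of the plywood gluing jig until it is fully home against the far stop; then push the red-handled clamp lever over past its centre so that it snaps to its closed side and the clamp's pad holds the box against the side fence. Leave the box clamped there with its back still against the stop. Lift and tip nothing, and leave the thread spool, the glue pot and the rubber stamp where they stand.

Things in the scene. Friction and masses are not known exactly. Their poses are not given: they have to be found in the camera images.
- jig: Fixed plywood gluing jig, board 230 x 300 x 12 mm. Origin on the table top under the board. Its x runs along the channel from the open end to the far stop, y across it towards the fence, z up; turned at most 0.35 rad from the world axes. All jig numbers below are mm in this frame. Board: x -115 to 115, y -190 to 110, top z 12. Low rail opposite the fence: inner face y -63, x -100 to 80, top z 22.
- stop_face (a point): Middle of the inner face of the far stop, a wooden bar: jig x 80, y 14, z 27. The face looks to -x and spans y -57 to 93; bar top z 42.
- fence_face (a point): Middle of the inner face of the side fence, a wooden bar: jig x 5, y 83, z 27. The face looks to -y and spans x -90 to 100; bar top z 42. Fence and low rail leave a channel 146 mm wide.
- cheroot_box: Closed wooden cheroot box, loose, lid fixed shut: 88 mm along its x (82 at the walls, hinges and lid stand out), 126 along its y, 54 tall. Origin: centre of its underside. It stands in the channel, axes within 0.03 rad of the jig's, its back 53 to 79 mm short of the stop, its side 8 to 14 mm off the fence. Against the stop its origin is at jig x 39; against the fence at jig y 20. A push of 1 to 3 N slides it.
- clamp_lever (a joint): Angle of the red-handled toggle lever, rad. 0 = open, leaning 0.4 rad from upright to the jig's -y (away from the box); 0.8 = closed, leaning 0.4 to +y. A spring drives it to the nearer end: upright at 0.4 is dead centre, past which it snaps on to 0.8 by itself. Needs about 3 to 5 N at the handle. Closing drives a plunger 24 mm to +y, which slides the box the last mm onto the fence.
- lever_pivot (a point): Pivot of the lever: jig x 38, y -130, z 58; the axis is parallel to the jig's x. The steel clamp body round it spans x 19 to 57, y -150 to -90, up to z 68; its base plate x 10 to 66, y -170 to -90, top z 16.
- lever_tip (a point): Point near the upper end of the lever's red grip, on its axis, 90 mm from the pivot. The grip is 20 mm thick and covers the lever from 40 mm to 100 mm from the pivot (rounded ends); below it is a 10 mm steel rod. The tip point is at jig z 141 at either end of the swing and rises to z 148 when upright, so low pushes may jam its end under the gripper.
- clamp_pad: Black rubber pad, 20 mm diameter, 10 mm thick, on the end of the clamp's plunger, axis along the jig's y at jig x 38, z 36. Origin at the centre of its back; it faces +y. Sprung: presses with about 2.5 N when closed on the box.
- spool: Wooden thread spool with red thread, 40 mm diameter, 48 mm tall, loose, standing on the board at its front corner on the clamp's side. Origin at the centre of its underside. Bystander.
- glue: White glue pot, 65 mm diameter, 44 mm tall, loose, on the table beyond the fence. Origin at the centre of its underside. Bystander.
- stamp: Rubber stamp with turned wooden handle, 36 x 47 x 52 mm, loose, on the table behind the far stop. Origin at the centre of its underside. Bystander.
Not all that is in view belongs to the job. What is shaped like the cheroot_box but purple or turquoise is not meant.

How it is judged:
On the way, in this order (a step that is already met when the one before it is completed fails the run):
1. the box is home against the far stop while the lever is still open (x of cheroot_box in the frame of jig above 0.035 m and value of joint clamp_lever below 0.2 rad), for 0.2 s.
2. the lever has snapped over to its closed side (value of joint clamp_lever above 0.74 rad), for 0.2 s.
At the end, for the whole second after the job is handed in: The lever is closed (joint over 0.74 rad), the pad presses on the box with over 1 N, and the box is at rest, flat on the board, its back within 4 mm of the far stop, its side within 3 mm of the fence, square to the jig within 0.05 rad (x of cheroot_box in the frame of jig between 0.035 and 0.043 m and y of cheroot_box in the frame of jig between 0.017 and 0.023 m and angle between the x axis of cheroot_box and the x axis of jig, either way round below 0.05 rad and angle between cheroot_box's own z axis and vertical below 0.05 rad and z of cheroot_box in the frame of jig below 0.016 m and value of joint clamp_lever above 0.74 rad and contact force between clamp_pad and cheroot_box above 1 N and linear speed of cheroot_box below 0.01 m/s); the robot touches nothing.
It fails at once if the box was lifted off the board (over 10 mm) or tipped (over 0.2 rad) (z of cheroot_box in the frame of jig above 0.022 m or angle between cheroot_box's own z axis and vertical above 0.2 rad).
It fails at once if the thread spool was disturbed (moved over 15 mm) (distance of spool from where it was at the start of the episode above 0.015 m).
It fails at once if the glue pot was disturbed (moved over 15 mm) (distance of glue from where it was at the start of the episode above 0.015 m).
It fails at once if the rubber stamp was disturbed (moved over 15 mm) (distance of stamp from where it was at the start of the episode above 0.015 m).
It also fails if it takes over 40 s, if anything falls off the work surface, if the arm or the gripper's body presses on something with over 40 N, if the wrist force passes 120 N, or if a joint passes its speed limit or range.

### The arm

A 6-joint arm with a two-finger parallel gripper is mounted at the origin on a cart in front of the work surface, level with it; the furniture and walls round the work are solid. World frame = base frame: x ahead of the robot, y to its left, z up, the work surface at z = 0. Lengths are in m, angles in rad, forces in N, time in s.
With the tool pointing down it reaches from about 0.35 to 0.875 m from the base axis. Payload 4.2 kg.
Tool frame: the origin (TCP) lies between the finger pads; the fingertips stand 11 mm ahead of it and the grasp point (between the pads) lies 8 mm behind it; y points along the fingers, x is the direction in which the jaws open and shut, and the axes are right-handed (so a half turn about y gives the same grasp; the last joint's range is limited). The gripper opens to 87 mm and grips with 3 to 60 N. Pads are 19 mm wide; open, the fingers measure 117 mm over their backs; the gripper's body (75 mm by 190 mm) begins 51 mm behind the grasp point.
Start: joints at [-0.994, 0.385, 0.008, 0, -1.194, -0.259], TCP at [0.195, -0.594, 0.234] pointing down, gripper open.
Joint ranges: [-3.14, 3.14], [-1.21, 2.06], [-1.07, 1.41], [-3.16, 2.05], [-2.99, -0.16], [-3.1, 3.1]. Speed limits (rad/s): [2.79, 2.79, 3.14, 3.14, 3.14, 3.14].

### API

Orientations are given as [roll, pitch, yaw] about the fixed x, y, z axes, in that order (R = Rz(yaw) Ry(pitch) Rx(roll)).
In Python, from station import manip, viewer gives the robot as it stands.
- The arm moves only by the tool move_arm, never from a script. Its arguments are lists of equal length, an entry for each row: "twist": the turn, a rotation vector about the tool's x, y, z in rad, a list of three; "slide": the shift along the tool's x, y, z in mm, a list of three; "fingers": the closure, from 0 (fully open) to 1 (shut). A call has 1 to 12 rows; each row shifts and turns the pose as measured when the row begins, along the tool's axes as they then stand; what a row does not reach is not made up. A row lasts 1/8 s, in which the tool goes at most 62.5 mm and 10.7 degrees, less where a joint would pass 70% of its speed; a pose out of reach is approached as far as the arm can. A call with a gripper value outside its range is refused whole. The fingers move at their own pace and stop on an object; "force" is the grip in N (left out, the last holds). Time passes only in rows, so rows that do not move let the fingers close. It gives the time, the measured TCP pose, the force and the opening at its end, in the units of the state.
- manip.sense(): the state, without advancing time (a new reading comes with each control period).
- viewer.camera(name): name is "scene" or "top" or "wrist"; returns the picture (420x560x3 uint8, red, green, blue); there is no depth.
- viewer.camera_params(name): a dict with "fx", "fy", "cx", "cy" (pixels), "rvec" (rotation vector, rad) and "tvec" (3), from world to camera coordinates, as OpenCV has them. Camera axes: x right, y down, z forward; pixel columns grow to the right and rows downward; lengths in m; the calibration is good to about 2 mm. The wrist camera is an equidistant fisheye: a pixel r from the principal point sees the ray r / f radians off the axis. A picture is of the moment at which its call begins: read the wrist's pose just before it. camera_params takes no time and is no camera call; for the wrist camera it gives the pose at the moment of the call.
- manip.finish_job(): hands the job in, once; it reports no verdict.
The state is a dict: "time": time; "joints": joint angles; "joint_vel": joint speeds; "joint_efforts": joint torques, N m; "tool_pos": TCP position; "eef_rot": TCP orientation; "wrist_force": force on the tool from outside, world axes, zero at the start; "torque": the same for the moment, N m; "gripper_width": finger opening in m.
Only numpy, scipy, OpenCV 4.12 (cv2) and the standard library are available. Lean on these libraries where they do the work, as an engineer would, in place of code of your own. Each camera call takes 0.05 s, during which the arm holds its last target.

## Working session

There is one attempt and no reset: what is moved stays moved. The work goes in short steps, Python scripts to look and compute and a tool call to move; the robot and the scene stay as the last step left them, time stands still between calls to the robot, and variables do not carry over. Pictures are saved under pics/ and viewed, and the job is handed in when it is done.

Besides the shell and the picture viewer there is one more tool, called after "Emit:" by a JSON object that holds its "fn" and its "kwargs". move_arm: Moves the arm, as the interface text tells. Its arguments: {"type":"object","properties":{"twist":{"type":"array"},"slide":{"type":"array"},"fingers":{"type":"array"},"force":{"type":"number"}},"required":["twist","slide","fingers"]}

```bash
ls; mkdir -p pics
python3 - <<'E'
from station import manip, viewer
import cv2
print(manip.sense())
for n in("scene","top","wrist"):
    p=viewer.camera_params(n);print(n,p)
    cv2.imwrite(f"pics/{n}0.png",viewer.camera(n)[:,:,::-1])
E
```

```text
pics
{'time': 0.0, 'joints': array([-9.94381682e-01,  3.85557300e-01,  6.65558550e-03, -5.07464061e-04,
       -1.19397512e+00, -2.58572946e-01]), 'joint_vel': array([ 0.00132787, -0.00214376, -0.00113445, -0.00071929,  0.00040578,
        0.00144689]), 'joint_efforts': array([ 4.09086431e-05, -3.90664959e+01,  1.87406498e+01,  4.21990335e+00,
        1.09643745e-02, -1.92035186e-04]), 'tool_pos': array([ 0.19515707, -0.59315939,  0.2324695 ]), 'eef_rot': array([-1.57072012, -0.00213194,  1.88845072]), 'wrist_force': array([-0.08407087, -0.08408186, -0.37683917]), 'torque': array([-0.02001808, -0.01462929, -0.00097124]), 'gripper_width': 0.08665242623120815}
scene {'fx': 424.31843505597016, 'fy': 424.31843505597016, 'cx': 277.7861050586876, 'cy': 213.00134973541995, 'rvec': array([ 0.92160534, -2.57536957,  0.98446253]), 'tvec': array([0.54144239, 0.33258192, 0.80279074])}
top {'fx': 500.9544559193697, 'fy': 500.9544559193697, 'cx': 288.54968243237676, 'cy': 210.5785609816973, 'rvec': array([ 2.11201266, -2.13727308,  0.15725188]), 'tvec': array([0.08315965, 0.62119153, 0.95219871])}
wrist {'fx': 325.19226210127806, 'fy': 325.19226210127806, 'cx': 277.01008024906747, 'cy': 209.80099034456927, 'rvec': array([-1.74423445, -2.40999591, -0.31498049]), 'tvec': array([ 0.62429631, -0.0308575 ,  0.39103706])}
```

View pics/scene0.png

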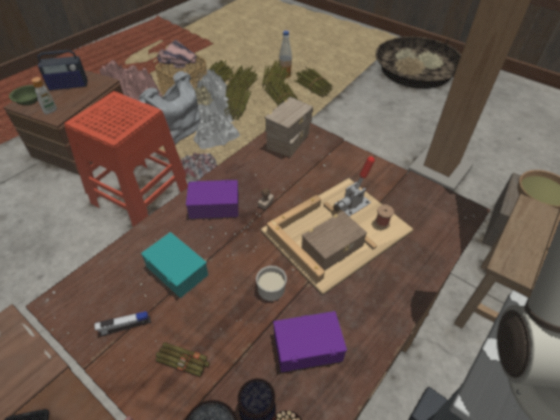

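View pics/top0.png

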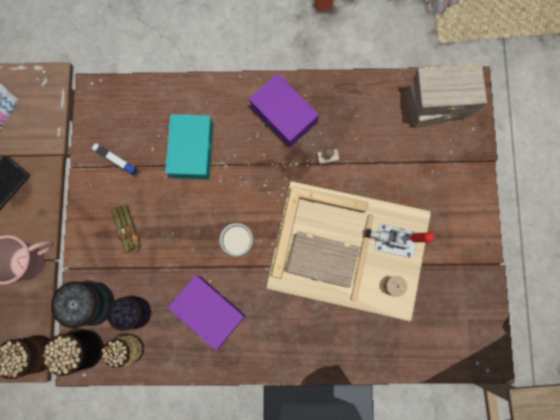

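View pics/wrist0.png

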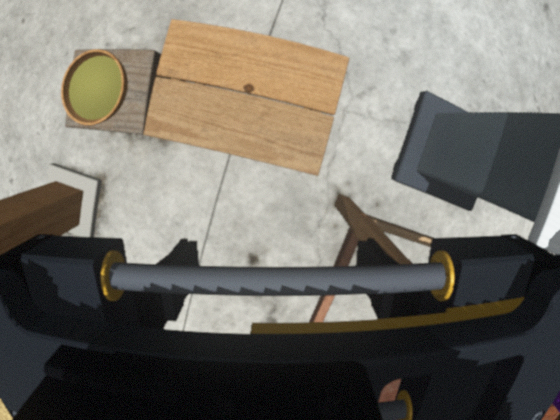

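The top view has the robot at the bottom, world +x up and +y left. The jig board's corners are near (289,185), (430,210), (412,318) and (268,290). The brown wooden box at (325,260) is in the channel, with the red lever at (428,238) and the spool at (397,286). The purple boxes at (285,108) and (206,312) and the turquoise one at (189,146) are decoys. I'll confirm in a crop and measure.

```bash
cat > h.py <<'E'
import numpy as np,cv2
from station import manip,viewer
def ray(name,uv):
    p=viewer.camera_params(name);R=cv2.Rodrigues(np.array(p['rvec']))[0];t=np.array(p['tvec'])
    d=np.array([(uv[0]-p['cx'])/p['fx'],(uv[1]-p['cy'])/p['fy'],1.])
    return -R.T@t, R.T@d
def onz(name,uv,z):
    c,d=ray(name,uv);return c+d*(z-c[2])/d[2]
def proj(name,X):
    p=viewer.camera_params(name);R=cv2.Rodrigues(np.array(p['rvec']))[0]
    c=R@np.array(X)+p['tvec'];return np.array([p['fx']*c[0]/c[2]+p['cx'],p['fy']*c[1]/c[2]+p['cy']])
E
python3 - <<'E'
from h import *
im=cv2.imread('pics/top0.png')
hsv=cv2.cvtColor(im,cv2.COLOR_BGR2HSV)
c=im[170:335,250:450]
cv2.imwrite('pics/crop_top.png',cv2.resize(c,None,fx=3.9,fy=3.6,interpolation=cv2.INTER_CUBIC))
for q in [(390,270),(330,205),(326,260),(284,235),(300,300)]: print(q,hsv[q[1],q[0]])
m=cv2.inRange(hsv,(10,60,140),(30,200,255)); m[:170]=0;m[335:]=0;m[:,:255]=0;m[:,450:]=0
m=cv2.morphologyEx(m,cv2.MORPH_CLOSE,np.ones((3,3)))
cs,_=cv2.findContours(m,0,1);k=max(cs,key=cv2.contourArea)
h=cv2.convexHull(k);print(cv2.contourArea(h),cv2.minAreaRect(h),cv2.approxPolyDP(h,6,True).reshape(-1,2))
P=cv2.boxPoints(cv2.minAreaRect(h));W=[onz('top',p,.012) for p in P];print(P,np.round(W,4))
print([np.linalg.norm(W[i]-W[i-1]) for i in range(4)])
cv2.imwrite('pics/mask.png',m)
E
```

```text
(390, 270) [ 20  62 218]
(330, 205) [ 19  80 153]
(326, 260) [ 15  52 168]
(284, 235) [ 18  78 226]
(300, 300) [  9  82 125]
18794.5 ((344.2691955566406, 248.44725036621094), (188.50978088378906, 113.33427429199219), 12.87500286102295) [[255 216]
 [290 181]
 [426 209]
 [439 257]
 [411 320]
 [268 289]]
[[239.75717 282.68738]
 [265.01083 172.20247]
 [448.78122 214.20712]
 [423.52756 324.69202]] [[ 0.481   0.1778  0.012 ]
 [ 0.7123  0.1256  0.012 ]
 [ 0.6169 -0.2556  0.012 ]
 [ 0.3938 -0.1913  0.012 ]]
[np.float64(0.3792370163631068), np.float64(0.2371237274808297), np.float64(0.3929602113372998), np.float64(0.2322170929354329)]
```

View pics/crop_top.png

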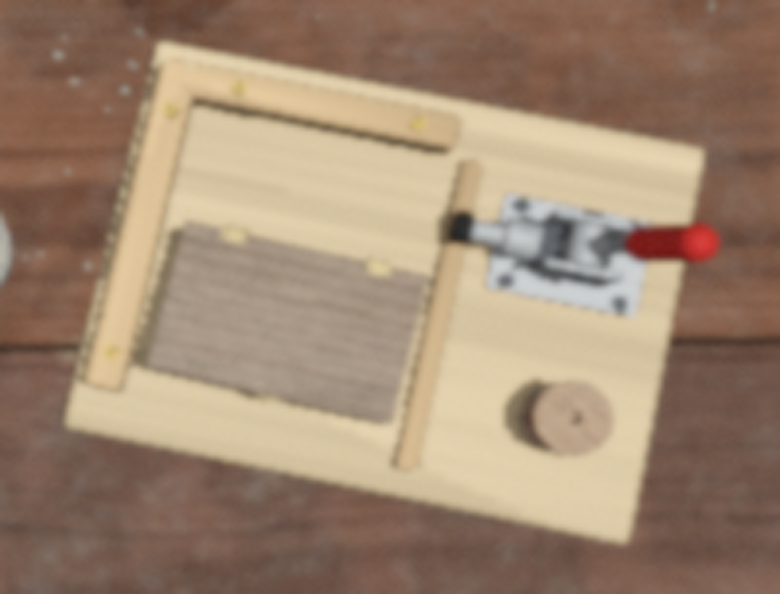

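The crop shows the brown box with brass hinges, against neither stop nor fence: it spans about (290,232) to (360,287). The pad is at about (368,233) and the lever leans right to (430,237). I'll fit the jig pose from the corner points and check sizes.

Run:
```python
from h import *
f=lambda u,v:(250+u/3.9,170+v/3.6)
J=[((115,-190,12),f(703,150)),((-115,-190,12),f(629,543)),((-115,110,12),f(68,428)),((115,110,12),f(158,45)),((80,83,42),f(191,101)),((80,-57,42),f(449,150)),((-90,83,42),f(122,388))]
A=np.array([j[0][:2] for j in J])/1e3
W=np.array([onz('top',j[1],j[0][2]/1e3)[:2] for j in J])
a0=A-A.mean(0);w0=W-W.mean(0)
th=np.arctan2((a0[:,0]*w0[:,1]-a0[:,1]*w0[:,0]).sum(),(a0*w0).sum())
R=np.array([[np.cos(th),-np.sin(th)],[np.sin(th),np.cos(th)]]);t=W.mean(0)-R@A.mean(0)
print('yaw',th,'t',t);print(np.round((W-(A@R.T+t))*1e3,1))
np.savez('jig.npz',R=R,t=t,th=th)
inv=lambda w:np.round(R.T@(w[:2]-t)*1e3,1)
# box top corners z .066
for c in [(178,226),(428,274),(390,424),(140,366)]: print('box',inv(onz('top',f(*c),.066)))
print('spool top',inv(onz('top',f(572,416),.060)))
print('lever end',inv(onz('top',f(703,242),.145)))
print('lever exp', 38,-130-90*np.sin(.4))
print('glue',inv(onz('top',(236,240),.044)),'stamp',inv(onz('top',(328,156),.05)))
im=cv2.imread('pics/scene0.png');c=im[170:300,250:430]
cv2.imwrite('pics/crop_scene.png',cv2.resize(c,None,fx=4.4,fy=4.4,interpolation=cv2.INTER_CUBIC))
for n,j in [('stop',(80,14,27)),('levertip',(38,-165,141)),('cor',(-115,-190,12)),('pad',(38,-80,36))]:
    X=np.r_[R@(np.array(j[:2])/1e3)+t,j[2]/1e3];print(n,X,proj('scene',X),(proj('scene',X)-[250,170])*4.4)
```

```text
yaw -0.22485661264976253 t [ 0.55466291 -0.00845596]
[[-1.6  1.6]
 [ 1.4  0.8]
 [ 0.8 -3.2]
 [-2.2 -1.3]
 [-1.6 -0.1]
 [-0.3  3. ]
 [ 3.5 -0.7]]
box [ 4.6 73.4]
box [  5.3 -54.4]
box [-77.6 -51.4]
box [-73.6  75.8]
spool top [ -54.  -139.2]
lever end [  38.1 -166.9]
lever exp 38 -165.04765080777855
glue [-32.3 188.2] stamp [175.1  42.5]
stop [ 0.63577053 -0.01264572  0.027     ] [300.83070096 215.07076642] [223.6550842  198.31137225]
levertip [ 0.55491682 -0.17777499  0.141     ] [371.27444588 160.10805565] [533.60756185 -43.52455516]
cor [ 0.40019426 -0.16803176  0.012     ] [414.60390939 228.25316722] [724.25720132 256.31393578]
pad [ 0.57386898 -0.09491477  0.036     ] [340.47973181 205.52124189] [398.11081994 156.2934643 ]
```

View pics/crop_scene.png

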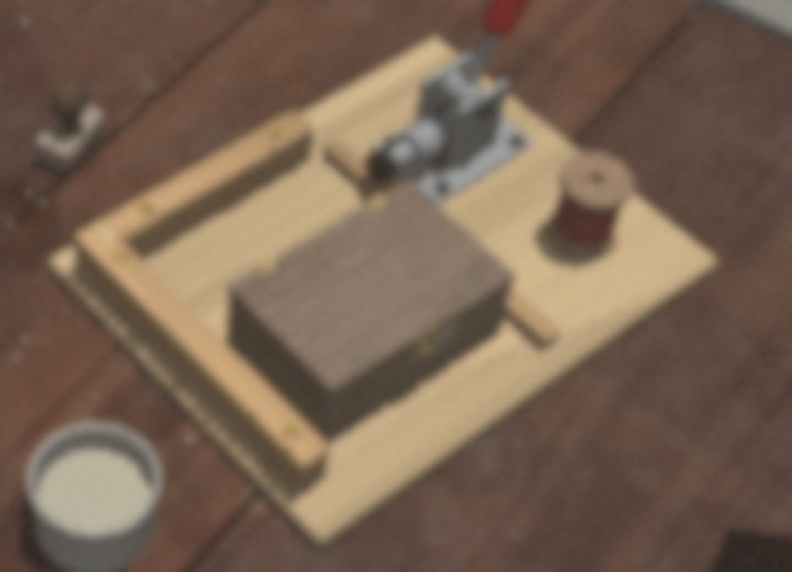

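The jig fit agrees within about 3 mm. The box measures 83 x 128 mm, the lever end is at (38,-167), the spool at (-54,-139), and the scene view agrees too. The box's origin is at jig (-35,11), so it has about 74 mm to go. First I turn the tool so its x lies along jig +y, its y points down and its z along jig -x.

Emit:
{"fn": "move_arm", "kwargs": {"twist": [[0,0.18,0],[0,0.18,0],[0,0.18,0],[0,0,0]], "slide": [[0,0,0],[0,0,0],[0,0,0],[0,0,0]], "fingers": [0,0,0,0]}}

```text
time: 0.65
tool_pos: [0.1949, -0.5924, 0.2308]
eef_rot: [-1.568, -0.004, 1.333]
wrist_force: [-0.3, -0.8, -0.4]
gripper_width: 0.0871
```

```bash
cat > where.py <<'E'
from h import *
import sys
from scipy.spatial.transform import Rotation as Ro
d=np.load('jig.npz');s=manip.sense();p=s['tool_pos'];R=d['R']
j=np.r_[R.T@(p[:2]-d['t']),p[2]]*1e3
T=Ro.from_euler('xyz',s['eef_rot']).as_matrix()
print('t',round(s['time'],2),'jig',np.round(j,1),'yaw err',round(s['eef_rot'][2]-np.pi/2-float(d['th']),4),s['eef_rot'],'F jig',np.round(R.T@s['wrist_force'][:2],2),round(s['wrist_force'][2],2))
if len(sys.argv)>3:
    g=np.array([float(a) for a in sys.argv[1:4]])-j
    w=np.r_[R@g[:2],g[2]];print('slide',np.round(T.T@w,1))
E
python3 where.py -125 11 150
```

```text
t 0.65 jig [-220.5 -649.4  230.8] yaw err -0.0131 [-1.56769635 -0.0044855   1.33288906] F jig [-0.14 -0.82] -0.43
slide [661.3  83.5 -87.2]
```

Emit:
{"fn": "move_arm", "kwargs": {"twist": [[0,-0.013,0],[0,0,0],[0,0,0],[0,0,0],[0,0,0],[0,0,0],[0,0,0],[0,0,0],[0,0,0],[0,0,0],[0,0,0],[0,0,0]], "slide": [[40,0,-7],[55,0,-7],[55,0,-7],[55,0,-7],[55,0,-7],[55,0,-7],[55,0,-7],[55,0,-7],[55,0,-7],[55,0,-7],[50,0,-7],[40,0,-7]], "fingers": [0,0,0,0,0,0,0,0,0,0,0,0]}}

```text
time: 2.15
tool_pos: [0.411, 0.0174, 0.2337]
eef_rot: [-1.574, -0.007, 1.384]
wrist_force: [-0.4, -0.3, -1.5]
gripper_width: 0.0872
```

```bash
python3 where.py -125 11 120
```

```text
t 2.15 jig [-145.8   -6.8  233.7] yaw err 0.0383 [-1.57440516 -0.00691048  1.38424247] F jig [-0.3  -0.42] -1.49
slide [ 16.2 113.9 -21.1]
```

Emit:
{"fn": "move_arm", "kwargs": {"twist": [[0,0.038,0],[0,0,0],[0,0,0],[0,0,0]], "slide": [[16,30,-15],[0,40,-3],[0,40,-3],[0,0,0]], "fingers": [0,0,0,0]}}

```text
time: 2.65
tool_pos: [0.4382, 0.0343, 0.1227]
eef_rot: [-1.579, -0.01, 1.365]
wrist_force: [0.1, 0.2, -0.5]
gripper_width: 0.0871
```

```bash
python3 where.py -115 11 42
```

```text
t 2.65 jig [-123.    15.8  122.7] yaw err 0.0191 [-1.57871797 -0.00975465  1.3650895 ] F jig [0.09 0.2 ] -0.49
slide [-5.7 80.7 -7.3]
```

Emit:
{"fn": "move_arm", "kwargs": {"twist": [[0,0.019,0],[0,0,0],[0,0,0],[0,0,0]], "slide": [[-3,30,0],[-3,30,0],[0,20,0],[0,0,0]], "fingers": [0,0,0,0]}}

```text
time: 3.15
tool_pos: [0.4437, 0.0309, 0.0477]
eef_rot: [-1.59, -0.016, 1.355]
wrist_force: [0.3, 0.3, 1.1]
gripper_width: 0.0868
```

```bash
python3 where.py -85 11 42
python3 - <<'E'
from h import *
a=viewer.camera('top')[:,:,::-1];b=viewer.camera('scene')[:,:,::-1]
a=cv2.resize(a[165:345,250:450],(400,360));b=cv2.resize(b[160:310,240:440],(400,300))
b=cv2.copyMakeBorder(b,0,60,0,0,0)
cv2.imwrite('pics/p1.png',np.hstack([a,b]))
E
```

```text
t 3.15 jig [-116.9   13.6   47.7] yaw err 0.0095 [-1.5904821  -0.01633606  1.35544568] F jig [0.19 0.35] 1.11
slide [ -3.    6.2 -31.8]
```

View pics/p1.png

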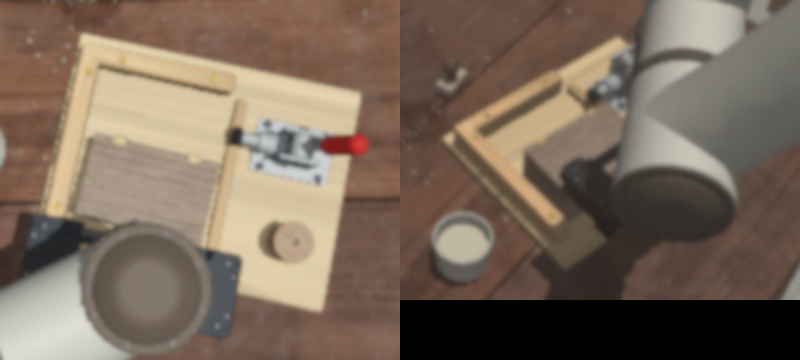

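The arm is in the channel behind the box (box at about (150,190) in the left panel), open fingers either side of the latch. The body clears the spool at (293,242). Now I approach and push gently.

Emit:
{"fn": "move_arm", "kwargs": {"twist": [[0.018,0.01,0.015],[0,0,0],[0,0,0],[0,0,0],[0,0,0],[0,0,0],[0,0,0],[0,0,0]], "slide": [[-3,5,-10],[0,0,-10],[0,0,-7],[0,0,-7],[0,0,-7],[0,0,-7],[0,0,-7],[0,0,0]], "fingers": [0,0,0,0,0,0,0,0]}}

```text
time: 4.25
tool_pos: [0.5031, 0.0155, 0.0467]
eef_rot: [-1.577, -0.005, 1.345]
wrist_force: [0.3, 0.9, -0.2]
gripper_width: 0.0871
```

```bash
python3 where.py -20 11 42
```

```text
t 4.25 jig [-55.6  11.9  46.7] yaw err -0.0009 [-1.57743825 -0.00487032  1.34500563] F jig [0.1  0.97] -0.17
slide [ -0.9   4.9 -35.5]
```

Emit:
{"fn": "move_arm", "kwargs": {"twist": [[0,0,0],[0,0,0],[0,0,0],[0,0,0],[0,0,0]], "slide": [[0,0,-7],[0,0,-7],[0,0,-7],[0,0,-5],[0,0,0]], "fingers": [0,0,0,0,0]}}

```text
time: 4.88
tool_pos: [0.5301, 0.0093, 0.0466]
eef_rot: [-1.577, -0.005, 1.345]
wrist_force: [0.7, -0.3, 0.3]
gripper_width: 0.0872
```

```bash
python3 where.py -13 11 42;python3 - <<'E'
from h import *
a=viewer.camera('top')[:,:,::-1];b=viewer.camera('scene')[:,:,::-1]
a=cv2.resize(a[165:345,250:450],(400,360));b=cv2.resize(b[160:310,240:440],(400,300))
b=cv2.copyMakeBorder(b,0,60,0,0,0)
cv2.imwrite('pics/p2.png',np.hstack([a,b]))
E
```

```text
t 4.88 jig [-27.9  11.8  46.6] yaw err -0.0007 [-1.57715349 -0.00472372  1.34523155] F jig [ 0.72 -0.19] 0.31
slide [ -0.9   4.7 -14.8]
```

View pics/p2.png

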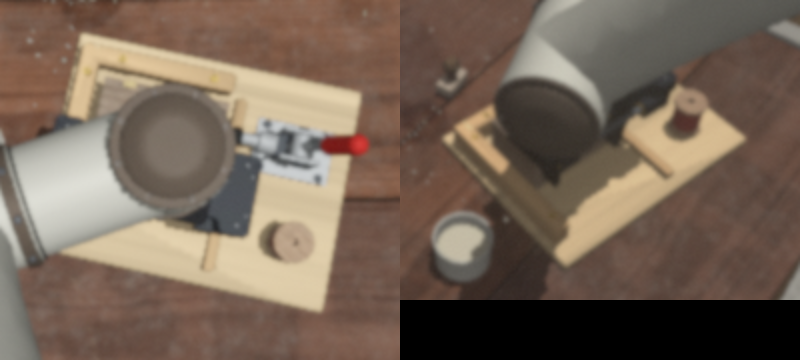

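The box's back is nearing the stop, with a gap of about 15 px still visible at (140,85). The lever is still open. I continue in small steps and watch the force.

Emit:
{"fn": "move_arm", "kwargs": {"twist": [[0,0,0],[0,0,0],[0,0,0],[0,0,0]], "slide": [[0,0,-4],[0,0,-4],[0,0,-3],[0,0,0]], "fingers": [0,0,0,0]}}

```text
time: 5.48
tool_pos: [0.5405, 0.0067, 0.0467]
eef_rot: [-1.576, -0.004, 1.345]
wrist_force: [0.2, 0.2, -0.6]
gripper_width: 0.0871
```

```bash
python3 where.py -13 11 42
```

```text
t 5.47 jig [-17.1  11.7  46.7] yaw err -0.0005 [-1.57607372 -0.00433698  1.34542999] F jig [0.13 0.24] -0.57
slide [-0.7  4.7 -4.1]
```

Emit:
{"fn": "move_arm", "kwargs": {"twist": [[0,0,0],[0,0,0],[0,0,0]], "slide": [[0,0,-3],[0,0,-2],[0,0,-2]], "fingers": [0,0,0]}}

```text
time: 5.85
tool_pos: [0.545, 0.0054, 0.0463]
eef_rot: [-1.57, -0.003, 1.344]
wrist_force: [-7.4, 5.4, 5.1]
gripper_width: 0.0872
```

```bash
python3 where.py -13 11 42
```

```text
t 5.85 jig [-12.5  11.3  46.3] yaw err -0.0017 [-1.57027682 -0.00306681  1.34428392] F jig [-8.43  3.59] 5.1
slide [-0.3  4.3  0.5]
```

Force of 8 N at TCP x -12.5, exactly where home is expected. I press briefly, back off and check.

Emit:
{"fn": "move_arm", "kwargs": {"twist": [[0,0,0],[0,0,0],[0,0,0],[0,0,0],[0,0,0],[0,0,0],[0,0,0],[0,0,0]], "slide": [[0,0,-2],[0,0,-1],[0,0,3],[0,0,10],[0,0,30],[0,0,40],[0,-40,20],[0,0,0]], "fingers": [0,0,0,0,0,0,0,0]}}

```text
time: 6.85
tool_pos: [0.4422, 0.0286, 0.0873]
eef_rot: [-1.569, -0.003, 1.344]
wrist_force: [1.1, 1.3, -0.2]
gripper_width: 0.087
```

```bash
python3 where.py -105 -100 220;python3 - <<'E'
from h import *
a=viewer.camera('top')[:,:,::-1];
cv2.imwrite('pics/p3.png',cv2.resize(a[165:345,250:450],(800,600),interpolation=cv2.INTER_CUBIC))
E
```

```text
t 6.85 jig [-117.9   11.1   87.3] yaw err -0.0015 [-1.569069   -0.00315094  1.34446219] F jig [0.74 1.52] -0.18
slide [-110.7 -133.1  -12.8]
```

View pics/p3.png

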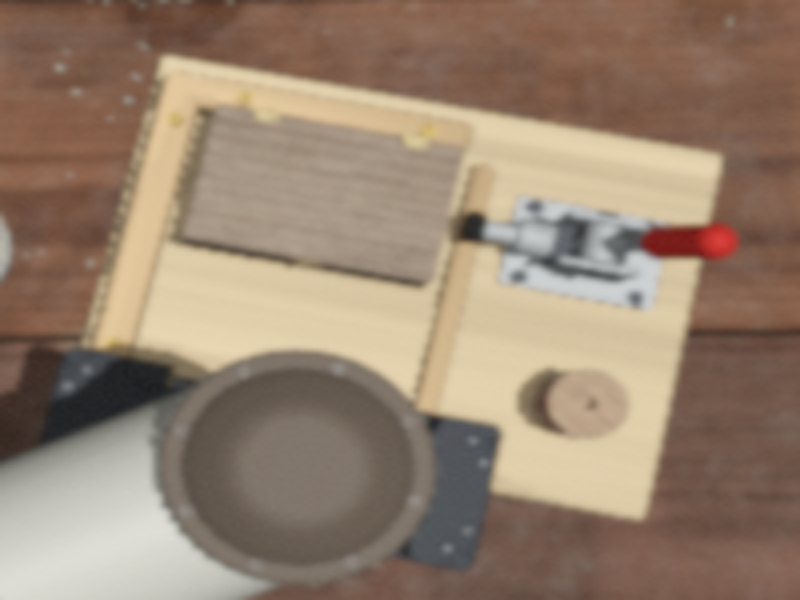

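The box now sits flush and square at the stop: its back edge runs from (205,108) to (468,152), over the bar line. The lever is still open at (725,240). I raise the arm, close the fingers and go over the lever's far side.

Emit:
{"fn": "move_arm", "kwargs": {"twist": [[0,0,0],[0,0,0],[0,0,0],[0,0,0],[0,0,0],[0,0,0],[0,0,0],[0,0,0],[0,0,0],[0,0,0],[0,0,0]], "slide": [[0,-40,0],[0,-50,0],[0,-50,0],[-40,-5,0],[-50,0,0],[-50,0,-10],[-50,0,-35],[-30,0,-45],[0,0,-40],[0,0,-20],[0,0,0]], "fingers": [0,0,0,1,1,1,1,1,1,1,1]}}

```text
time: 8.28
tool_pos: [0.5428, -0.2309, 0.2245]
eef_rot: [-1.559, 0.001, 1.339]
wrist_force: [-0.8, -0.6, 0.5]
gripper_width: 0.0151
```

```bash
python3 where.py 38 -212 132;python3 - <<'E'
from h import *
d=np.load('jig.npz')
for u,v in [(205,108),(468,152),(427,283),(180,240)]:
    w=onz('top',(250+u/4,165+v*.3),.066);print(np.round(d['R'].T@(w[:2]-d['t'])*1e3,1))
E
```

```text
t 8.28 jig [  38.  -219.5  224.5] yaw err -0.0071 [-1.55862436e+00  1.26984725e-03  1.33883945e+00] F jig [-0.6  -0.76] 0.49
slide [ 7.6 92.4 -1.1]
[76.2 77.4]
[ 77.3 -55. ]
[ -3.2 -50.1]
[-3.8 72.8]
```

The box's corners measure jig x -3.5 to 77, consistent with home to within measuring error, and the force agrees. Now I descend beside the lever.

Emit:
{"fn": "move_arm", "kwargs": {"twist": [[-0.012,-0.007,0],[0,0,0],[0,0,0],[0,0,0]], "slide": [[0,30,0],[0,40,0],[0,22,0],[0,0,0]], "fingers": [1,1,1,1]}}

```text
time: 8.78
tool_pos: [0.5396, -0.2306, 0.1279]
eef_rot: [-1.568, 0.001, 1.345]
wrist_force: [-0.4, 0.0, -0.2]
gripper_width: 0.0004
```

```bash
python3 where.py 38 -195 130;python3 - <<'E'
from h import *
a=viewer.camera('top')[:,:,::-1];b=viewer.camera('scene')[:,:,::-1]
a=cv2.resize(a[165:345,280:480],(400,360));b=cv2.resize(b[110:260,280:480],(400,300))
b=cv2.copyMakeBorder(b,0,60,0,0,0)
cv2.imwrite('pics/p4.png',np.hstack([a,b]))
E
```

```text
t 8.78 jig [  34.9 -219.9  127.9] yaw err -0.0009 [-1.56761651e+00  9.28216040e-04  1.34503146e+00] F jig [-0.4  -0.05] -0.16
slide [24.9 -2.1 -3.1]
```

View pics/p4.png

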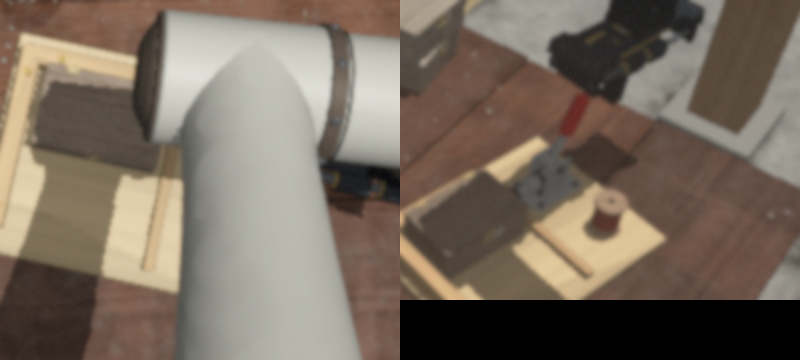

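The left panel is mostly hidden by the arm. In the right panel the gripper is beyond the lever (575,115). I take one uncropped look to check the gap.

Run:
```python
from h import *
b=viewer.camera('scene')[:,:,::-1].copy()
s=manip.sense();p=s['tool_pos'];print(p,proj('scene',p),s['joints'])
q=proj('scene',p-[0,0,.011]);cv2.circle(b,tuple(int(v) for v in q),2,(0,255,0),-1)
cv2.imwrite('pics/p5.png',cv2.resize(b[0:300,200:560],(720,600)))
```

```text
[ 0.5420312  -0.23112427  0.13102689] [386.26280698 154.35979683] [-0.12772061  0.41402418 -0.22480883  0.00169687 -0.92851667 -1.6692215 ]
```

View pics/p5.png

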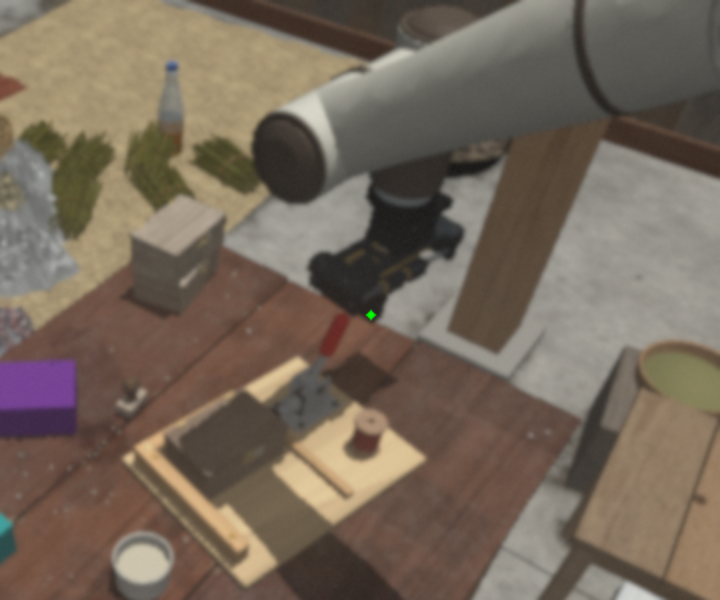

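Fingertips (green, (371,315)) are just beyond the lever's grip (338,330), and the body is well above it. I approach and push towards +y.

Emit:
{"fn": "move_arm", "kwargs": {"twist": [[0,0,0],[0,0,0],[0,0,0],[0,0,0],[0,0,0]], "slide": [[10,0,-2],[10,0,0],[8,0,0],[8,0,0],[8,0,0]], "fingers": [1,1,1,1,1]}}

```text
time: 9.55
tool_pos: [0.5564, -0.1876, 0.136]
eef_rot: [-1.582, 0.004, 1.347]
wrist_force: [-1.9, -5.6, 4.5]
gripper_width: 0.0003
```

```bash
python3 where.py 38 -150 130
```

```text
t 9.55 jig [  41.6 -174.3  136. ] yaw err 0.0013 [-1.58188172  0.00371377  1.34725071] F jig [-0.55 -5.9 ] 4.54
slide [24.3  5.8  3.7]
```

Contact at about 6 N, as expected. I continue past centre, holding height.

Emit:
{"fn": "move_arm", "kwargs": {"twist": [[0,0,0],[0,0,0],[0,0,0],[0,0,0]], "slide": [[8,2,2],[8,2,1],[8,2,0],[8,1,0]], "fingers": [1,1,1,1]}}

```text
time: 10.05
tool_pos: [0.5618, -0.1543, 0.1299]
eef_rot: [-1.585, 0.004, 1.347]
wrist_force: [-0.7, 0.0, 0.2]
gripper_width: 0.0007
```

```bash
python3 where.py 38 -140 130
```

```text
t 10.05 jig [  39.4 -140.5  129.9] yaw err 0.0015 [-1.58485647  0.00428077  1.34739519] F jig [-0.65 -0.11] 0.25
slide [ 0.5 -0.2  1.4]
```

Force dropped to zero past centre, so it has probably snapped. I back off to -y, raise the arm and look.

Emit:
{"fn": "move_arm", "kwargs": {"twist": [[0,0,0],[0,0,0],[0,0,0],[0,0,0],[0,0,0],[0,0,0],[0,0,0],[0,0,0]], "slide": [[-15,0,0],[-30,0,0],[-30,-20,0],[-40,-40,0],[-50,-40,0],[-50,0,0],[-50,0,0],[0,0,0]], "fingers": [1,1,1,1,1,1,1,1]}}

```text
time: 11.05
tool_pos: [0.4985, -0.4191, 0.2283]
eef_rot: [-1.577, 0.002, 1.349]
wrist_force: [-0.7, 1.1, -0.0]
gripper_width: 0.0005
```

```bash
python3 where.py;python3 - <<'E'
from h import *
a=viewer.camera('top')[:,:,::-1];b=viewer.camera('scene')[:,:,::-1]
a=cv2.resize(a[165:345,250:450],(400,360),interpolation=2);b=cv2.resize(b[150:300,240:440],(400,300),interpolation=2)
b=cv2.copyMakeBorder(b,0,60,0,0,0)
cv2.imwrite('pics/p6.png',np.hstack([a,b]))
E
```

```text
t 11.05 jig [  36.8 -412.8  228.3] yaw err 0.0027 [-1.57697809  0.00225324  1.34859948] F jig [-0.94  0.92] -0.03
```

View pics/p6.png

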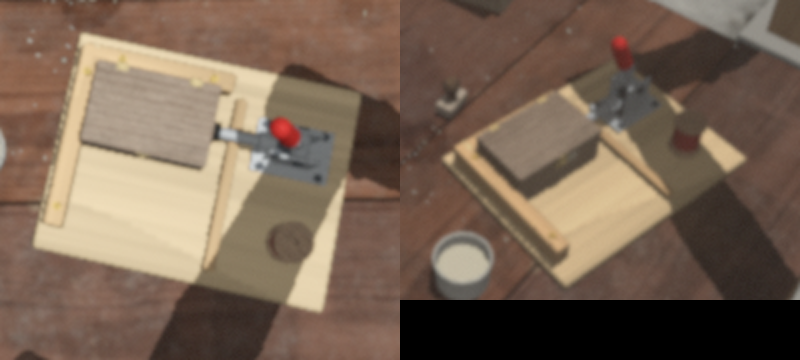

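The lever now leans to the left at (283,130), the pad at (218,132) touches the box, and the box's left side meets the fence. The spool (290,242) and glue pot haven't moved. I'll measure the final state.

Run:
```python
from h import *
d=np.load('jig.npz');inv=lambda w:np.round(d['R'].T@(w[:2]-d['t'])*1e3,1)
a=viewer.camera('top')[:,:,::-1]
cv2.imwrite('pics/p7.png',cv2.resize(a[180:260,270:420],(780,416),interpolation=2))
hsv=cv2.cvtColor(a.copy(),cv2.COLOR_BGR2HSV)
m=cv2.inRange(hsv,(0,170,90),(8,255,255))|cv2.inRange(hsv,(172,170,90),(180,255,255));m[:190]=0;m[270:]=0;m[:,:360]=0;m[:,450:]=0
ys,xs=np.nonzero(m);print('red',xs.min(),xs.max(),inv(onz('top',(xs.mean(),ys.mean()),.13)),'exp closed y~',-130+75*np.sin(.4))
old=cv2.imread('pics/top0.png')
for n,(x0,y0,x1,y1) in {'glue':(210,215,265,265),'stamp':(310,145,345,170)}.items():
    print(n,'mean diff',np.abs(a[y0:y1,x0:x1].astype(int)-old[y0:y1,x0:x1]).mean())
```

```text
red 385 398 [  38.  -100.2] exp closed y~ -100.79362432685122
glue mean diff 5.5636363636363635
stamp mean diff 5.147428571428572
```

View pics/p7.png

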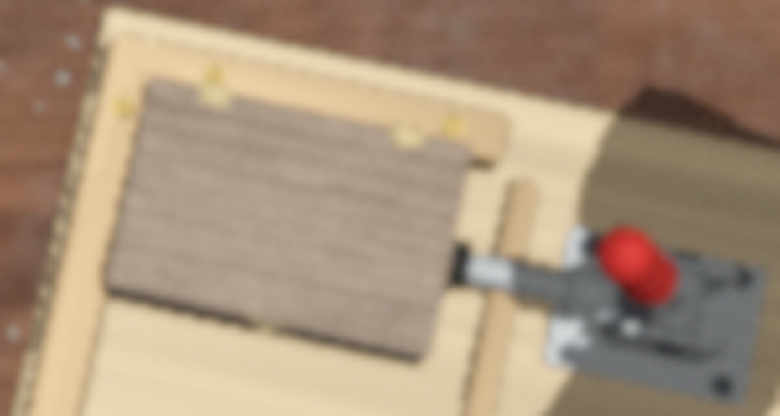

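Run:
```python
from h import *
d=np.load('jig.npz')
for u,v in [(148,80),(468,152),(422,358),(108,290)]:
    w=onz('top',(270+u/5.2,180+v/5.2),.066);print(np.round(d['R'].T@(w[:2]-d['t'])*1e3,1))
print(manip.sense()['time'], manip.finish_job())
```

```text
[79.  83.7]
[ 77.1 -41. ]
[ -3.4 -39.1]
[-3.2 81.5]
the job is handed in; nothing more can be done
11.2 None
```

I pushed the box home against the stop with the open fingertips, then pushed the red lever over with the closed fingers, and handed the job in at 11.2 s. No verdict was reported.

- **Box at the stop:** The push met about 8 N at the expected home position. The final corners measure about jig x -3 to 78 and y -40 to 83. That puts the origin near (37, 21), against the expected (39, 20). My jig fit is only good to about 3 mm, so this can't confirm the last millimetre.
- **Square:** The box's front edge and the board's edge agree within about 0.01 rad in the picture.
- **Lever:** The push force rose to about 6 N and then fell to zero past centre. The red grip's middle measures y -100, where -101 is expected when closed.
- **Clamp pad:** It looks in contact with the box, but I had no way to measure its force on the box.
- **Bystanders:** The spool, glue pot and stamp looked unmoved in the last pictures.
- **Robot:** The arm is clear and touching nothing.

No check failed or disagreed beyond measuring error.

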